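Put the pestle away in the locked case

ROBOT

A 7-joint arm with a two-finger parallel gripper is mounted at the origin on a cart in front of the work surface, level with it; the furniture and walls round the work are solid. World frame = base frame: x ahead of the robot, y to its left, z up, the work surface at z = 0. Lengths are in m, angles in degrees, forces in N, time in s.
With the tool pointing down it reaches from about 0.425 to 0.875 m from the base axis. Payload 9.9 kg.
Tool frame: the origin (TCP) lies midway between the tips of the shut fingers; the grasp point (between the pads) lies env.tcp_to_grasp behind it (env.tcp_to_grasp is the distance from the TCP to the grasp point, in m); z points along the fingers, y is the direction in which the jaws open and shut (so a half turn about z gives the same grasp; the last joint's range is limited). The gripper opens to 85 mm and grips with 20 to 120 N. Pads are 22 mm wide; open, the fingers measure 114 mm over their backs; the gripper's body (76 mm by 85 mm) begins 54 mm behind the grasp point. The pads swing forward as they close: fully open they stand 13 mm farther back than shut.
Start: joints at [-81.234, 32.985, 1.427, 82.34, -0.859, 64.687, -3.237], TCP at [0.158, 0.656, 0.231] pointing down, gripper open.
Joint ranges: [-157.87, 157.87], [-19.46, 123.44], [-87.15, 90], [11.01, 140.99], [-62.26, 242.26], [9.8, 113.94], [-161.44, 161.44]. Speed limits (degrees/s): [127.2, 127.2, 172.46, 172.46, 180, 180, 180].

INTERFACE

Orientations are given as [roll, pitch, yaw] about the fixed x, y, z axes, in that order (R = Rz(yaw) Ry(pitch) Rx(roll)).
In Python, from rig import env gives the robot as it stands.
- The arm moves only by the tool step_arm, never from a script. Its argument "targets" is a list of rows, each a list of 4 numbers: the shift along the world's x, y, z in m, then the turn about the world's z in rad. In form: [[tx, ty, tz, twist], ...]. A call has 1 to 12 rows; each row is the pose to reach, as a shift and turn from the pose measured when the call began; what a row does not reach only later rows make up. A row lasts 1/8 s, in which the tool goes at most 62.5 mm and 10.7 degrees, less where a joint would pass 70% of its speed; a pose out of reach is approached as far as the arm can. A call with a gripper value outside its range is refused whole. "fingers" is the opening, from 0 (shut) to 1 (fully open), set as the call begins (left out, the last holds). The fingers move at their own pace and stop on an object; "squeeze" is the grip in N (left out, the last holds). Time passes only in rows, so rows that repeat a pose let the fingers close. It gives the time, the measured TCP pose, the force and the opening at its end, in the units of the state.
- env.read_state(): the state, without advancing time (a new reading comes with each control period).
- env.get_image(name): name is "scene" or "side" or "wrist"; returns a dict with "pixels" (400x640x3 uint8, red, green, blue), "camera_matrix" (3x3 intrinsics, pixels), "R" (3x3) and "t" (3): a world point X has camera coordinates R X + t; the wrist camera has in their place "tool_from_camera" (4x4, takes a point from camera to tool coordinates, whose origin is the TCP and whose axes are the flange's). Camera axes: x right, y down, z forward; pixel columns grow to the right and rows downward; lengths in m; the calibration is good to about 2 mm. A picture is of the moment at which its call begins: read the wrist's pose just before it. There is no depth.
- env.finish_job(): hands the job in, once; it reports no verdict.
The state is a dict: "clock": time; "q": joint angles; "joint_vel": joint speeds; "effort": joint torques, N m; "tool_pos": TCP position; "orientation": TCP orientation; "force": force on the tool from outside, world axes, zero at the start; "ft_torque": the same for the moment, N m; "grip_width": finger opening in m.
Only numpy, scipy, OpenCV 4.12 (cv2) and the standard library are available. Lean on these libraries where they do the work, as an engineer would, in place of code of your own. Each camera call takes 0.05 s, during which the arm holds its last target. There are 200 camera calls.

TASK

Put the brass pestle away in the wooden case. The case is locked by a round brass screw knob whose thread may run either way: find out by trying which way it loosens and turn it that way until the lid is free, slide the self-closing lid open until the catch clicks and keeps it open, then lay the pestle flat on the floor of the compartment without dropping it, and leave the mug, the jar and the small bottle where they are.

Things in the scene. Friction and masses are not known exactly. Their poses are not given: they have to be found in the camera images.
- case: wooden case fixed on the counter, 257 (x) x 216 (y) mm, walls 50 mm high, end rails 60 mm. Origin: centre of its underside. x points away from the robot (yaw within 0.2 rad), +y is the way the lid opens (robot's left). Half at -y: compartment under the lid; half at +y: solid deck the open lid rides over. Lock block (58 x 62 x 60 mm) at the -x end, axis at case x -158, y -52.5 mm.
- compartment (a point): middle of the compartment's floor, at case (0, -52.5, 10) mm, 10 mm above the counter. Compartment: 225 mm long along case x, 90 mm wide along case y, 40 mm deep (rim 50 mm above the counter).
- knob_grip (a point): middle of the lock's round brass knob, on the screw axis, 113 mm above the counter. Knob 50 mm across (53 over the flutes), 100 to 126 mm up, with a dark pointer bar on top along case +x when tight (point x = pointer). It turns without rising; below it a steel foot on the screw (underside 61 mm up when tight, 14 mm wide) stops the lid by a brass rib on it and rises by 7.5 mm per rad of loosening.
- lock_knob (a joint): angle of the knob, rad, 0 = tight, + = anticlockwise from above. It loosens one way only, which varies from start to start and cannot be seen: the wrong way it stops dead within about 0.1 rad (fingers then slip), the right way it turns with light friction (0.12 N m) to a stop at 1.4. The foot clears the lid's rib from about 0.85; turn to 1.0-1.3 to be sure. It stays where it is left.
- lid_handle (a point): middle of the lid's grip, a wooden ridge on the middle of the lid, 60 mm along case x, 14 mm along case y, 34 mm high (58 to 92 mm above the counter); the point is 80 mm above the counter. The lid is a dark wooden slab 231 x 105 x 8 mm, its top 58 mm above the counter.
- lid (a joint): opening of the lid along case y, m: 0 shut, 0.115 stop. A spring pulls it shut (2 N shut, 4 N open). A sprung steel pawl on the rail at the case's -x end gives way (some 4 N more) as the lid passes and drops in behind the lid's rib at 0.105; the lid then stays at about 0.104 by itself, the compartment fully uncovered.
- pestle: brass pestle, a round rod 194 mm long, 25 mm thick, 0.21 kg, lying on the counter to the left of the case; origin on its underside at mid-length, y axis along the rod.
- pestle_mid (a point): centre of the pestle, on its axis at mid-length; y axis along the rod.
- tea_mug: striped mug, 86 mm across, 90 mm high, bystander; origin at the centre of its underside.
- herb_jar: glass jar with black cap, 66 mm across, 100 mm high, bystander; origin at the centre of its underside.
- amber_bottle: small amber dropper bottle, 33 mm across, 102 mm high, bystander; origin at the centre of its underside.

How it is judged:
By the outcome, as a careful person would: the job done as asked, in the order asked, and still so for the second after the job is handed in, with the robot touching nothing.
It also fails if it takes over 64 s, if anything falls off the work surface, if the arm or the gripper's body presses on something with over 40 N, if the wrist force passes 120 N, or if a joint passes its speed limit or range.

## Working session

There is one attempt and no reset: what is moved stays moved. The work goes in short steps, Python scripts to look and compute and a tool call to move; the robot and the scene stay as the last step left them, time stands still between calls to the robot, and variables do not carry over. Pictures are saved under pics/ and viewed, about 8 in all and at most 12, crops included, and the job is handed in when it is done.

Besides the shell and the picture viewer there is one more tool, called after "Call:" in YAML: its name, and indented under it one key for each argument. step_arm: Moves the arm, as the interface text tells. Its arguments: {"type":"object","properties":{"targets":{"type":"array","items":{"type":"array","items":{"type":"number"}}},"fingers":{"type":"number"},"squeeze":{"type":"number"}},"required":["targets"]}

```bash
mkdir -p pics; ls
cat > h.py <<'E'
import numpy as np, cv2, json
from rig import env
from scipy.spatial.transform import Rotation as Rn
def save(name,f):
    s=env.read_state(); im=env.get_image(name)
    K=np.array(im["camera_matrix"])
    if name=="wrist":
        T=np.array(im["tool_from_camera"]); Rt=Rn.from_euler('xyz',s["orientation"],degrees=True).as_matrix()
        Rwc=Rt@T[:3,:3]; c=Rt@T[:3,3]+np.array(s["tool_pos"])
        R=Rwc.T; t=-R@c
    else: R=np.array(im["R"]); t=np.array(im["t"])
    np.savez("pics/"+f+".npz",K=K,R=R,t=t)
    cv2.imwrite("pics/"+f+".png",im["pixels"][:,:,::-1]); return s
def px(f,u,v,z):
    d=np.load("pics/"+f+".npz"); K,R,t=d["K"],d["R"],d["t"]
    c=-R.T@t; r=R.T@np.linalg.solve(K,[u,v,1]); return c+r*(z-c[2])/r[2]
def proj(f,X):
    d=np.load("pics/"+f+".npz"); p=d["K"]@(d["R"]@np.array(X)+d["t"]); return p[:2]/p[2]
E
python3 - <<'E'
from h import *
s=save("scene","scene1"); save("side","side1")
a=cv2.imread("pics/scene1.png");b=cv2.imread("pics/side1.png")
print(s, env.tcp_to_grasp)
E
```

```text
pics
{'clock': 0.0, 'q': array([-81.23374004,  33.03268529,   1.42302595,  82.38592678,
        -0.85974894,  64.6874855 ,  -3.23674656]), 'joint_vel': array([-0.05863805, -0.00302381, -0.00167052,  0.09541706, -0.00915063,
        0.07822268,  0.00769448]), 'effort': array([-2.79126652e-04, -7.65765095e+01,  2.24986777e+00, -2.85960245e+01,
        1.51649531e-02,  1.29262000e-02,  1.05428251e-05]), 'tool_pos': array([0.15823203, 0.65572264, 0.23044532]), 'orientation': array([-1.79904573e+02,  4.47078637e-03,  1.66435009e+02]), 'force': array([-0.60924004,  0.28243932,  0.39628527]), 'ft_torque': array([ 0.0054698 , -0.01378433, -0.0150205 ]), 'grip_width': 0.08523383398819062} 0.0187
```

View pics/scene1.png

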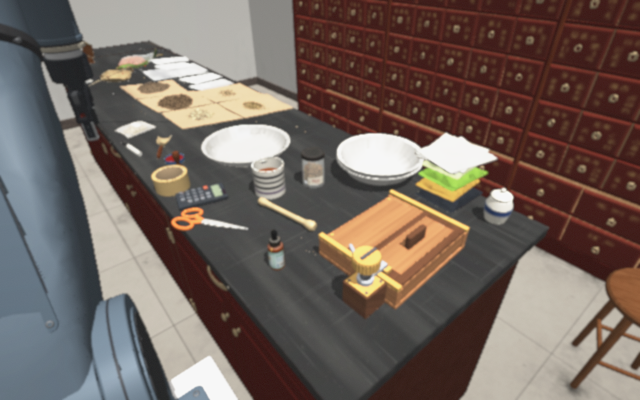

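View pics/side1.png

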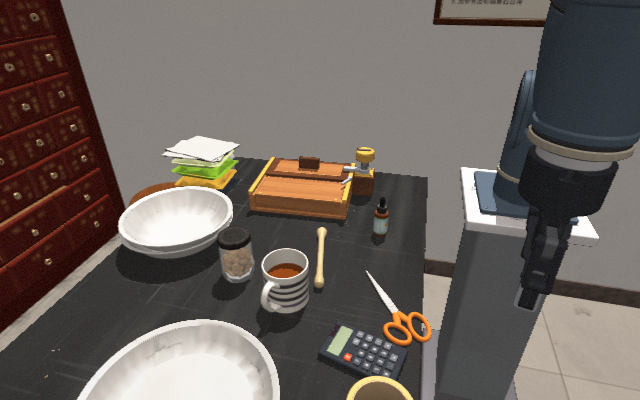

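The scene view shows the knob at (366,255), the lid ridge at (415,237), the pestle from (261,201) to (313,227), the bottle base at (277,266), the mug base at (270,195) and the jar base at (313,185). The side view shows the knob at (365,153), the ridge at (309,162), the pestle from (322,230) to (319,285) and the bottle base at (380,233).

Run:
```python
from h import *
for n,f,u,v,z in [("knobtop","scene1",366,253,.12),("handle","scene1",415,237,.08),("p1","scene1",261,201,.012),("p2","scene1",313,227,.012),("bottle","scene1",277,266,0),("mug","scene1",270,195,0),("jar","scene1",313,185,0),
 ("knob","side1",365,153,.113),("handle","side1",309,162,.08),("p1","side1",322,230,.012),("p2","side1",319,285,.012),("bottle","side1",380,233,0),("mug","side1",287,306,0),("jar","side1",237,276,0)]:
    print(n,f,px(f,u,v,z).round(3))
```

```text
knobtop scene1 [0.439 0.077 0.12 ]
handle scene1 [0.583 0.074 0.08 ]
p1 scene1 [0.456 0.483 0.012]
p2 scene1 [0.494 0.304 0.012]
bottle scene1 [0.358 0.261 0.   ]
mug scene1 [0.499 0.508 0.   ]
jar scene1 [0.624 0.47  0.   ]
knob side1 [0.432 0.06  0.113]
handle side1 [0.586 0.085 0.08 ]
p1 side1 [0.493 0.305 0.012]
p2 side1 [0.454 0.489 0.012]
bottle side1 [0.357 0.267 0.   ]
mug side1 [0.503 0.547 0.   ]
jar side1 [0.632 0.493 0.   ]
```

Call:
step_arm:
  targets:
    - [0.3, -0.25, 0.03, -0.4]
    - [0.3, -0.25, 0.03, -0.4]
    - [0.3, -0.25, 0.03, -0.4]
    - [0.3, -0.25, 0.03, -0.5]
    - [0.3, -0.25, 0.03, -0.6]
    - [0.3, -0.25, 0.03, -0.8]
    - [0.32, -0.3, 0.05, -1.0]
    - [0.33, -0.57, 0.05, -1.17]
    - [0.33, -0.57, 0.05, -1.17]
    - [0.33, -0.57, 0.05, -1.17]
    - [0.33, -0.57, 0.05, -1.17]
    - [0.33, -0.57, 0.05, -1.17]

```text
clock: 1.6
tool_pos: [0.4879, 0.0818, 0.2808]
orientation: [-179.9, 0.0, 99.2]
force: [0.2, 0.1, -0.4]
grip_width: 0.085
```

Call:
step_arm:
  targets:
    - [0, 0, 0, 0]
    - [0, 0, 0, 0]

```text
clock: 1.85
tool_pos: [0.4877, 0.0826, 0.2806]
orientation: [-179.9, 0.0, 99.2]
force: [-0.8, 0.7, -1.0]
grip_width: 0.0855
```

Run:
```python
from h import *
s=save("wrist","w1"); print(s["q"].round(1)); print(proj("w1",[.438,.068,.12]),proj("w1",[.585,.08,.09]))
```

```text
[-34.6  16.3  26.  105.   -8.1  60.6   3.7]
[269.87590877 188.90460407] [408.55644344 191.22591446]
```

View pics/w1.png

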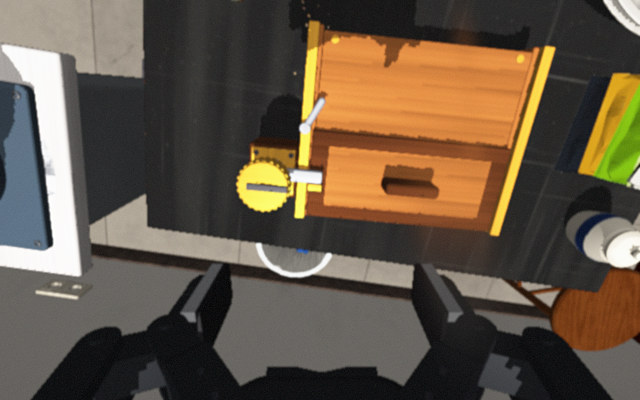

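The wrist view shows the knob top at about (264,186) and the ridge top at about (411,180). The left rail runs from (315,22) to (299,217), and the right rail from (549,47) to (496,235).

Run:
```python
from h import *
for u,v,z in [(264,186,.126),(411,180,.092),(316,22,.06),(299,217,.06),(549,47,.06),(496,235,.06),(247,187,.126),(285,188,.126)]: print(px("w1",u,v,z).round(4))
im=cv2.imread("pics/w1.png"); cv2.imwrite("pics/w1c.png",cv2.resize(im[130:240,220:530],None,fx=2.5,fy=2.5,interpolation=cv2.INTER_CUBIC))
```

```text
[0.4328 0.072  0.126 ]
[0.5838 0.0933 0.092 ]
[0.458  0.2321 0.06  ]
[0.47   0.0185 0.06  ]
[0.7001 0.2477 0.06  ]
[0.7173 0.0339 0.06  ]
[0.4165 0.0683 0.126 ]
[0.4532 0.0732 0.126 ]
```

View pics/w1c.png

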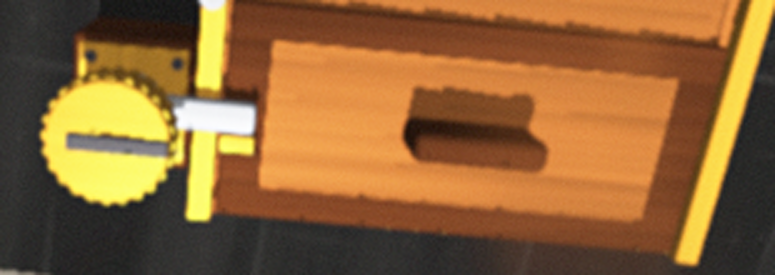

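Knob at about (0.433, 0.071) and ridge at about (0.588, 0.082), with the case yaw near 0.07 rad. I'm going down to the knob.

Call:
step_arm:
  targets:
    - [-0.055, -0.0115, -0.03, 0]
    - [-0.055, -0.0115, -0.07, 0]
    - [-0.055, -0.0115, -0.12, 0]
    - [-0.055, -0.0115, -0.16, 0]
    - [-0.055, -0.0115, -0.1885, 0]
    - [-0.055, -0.0115, -0.1885, 0]
    - [-0.055, -0.0115, -0.1885, 0]

```text
clock: 2.78
tool_pos: [0.4332, 0.0723, 0.0927]
orientation: [-179.9, 0.0, 99.3]
force: [0.2, 0.5, -0.1]
grip_width: 0.0854
```

Call:
step_arm:
  targets:
    - [0, 0, 0, 0]
    - [0, 0, 0, 0]
    - [0, 0, 0, 0]
    - [0, 0, 0, 0]
    - [0, 0, 0, 0]
    - [0, 0, 0, 0]
    - [0, 0, 0, 0]
  fingers: 0
  squeeze: 40

```text
clock: 3.65
tool_pos: [0.4307, 0.0723, 0.0934]
orientation: [-179.7, -0.1, 99.3]
force: [-10.2, -1.3, 15.8]
grip_width: 0.049
```

Call:
step_arm:
  targets:
    - [-0.001, 0, 0.001, 0.04]
    - [-0.001, 0, 0.001, 0.08]
    - [-0.001, 0, 0.001, 0.12]
    - [-0.001, 0, 0.001, 0.16]
    - [-0.001, 0, 0.001, 0.2]

```text
clock: 4.28
tool_pos: [0.4301, 0.0721, 0.0938]
orientation: [-179.7, -0.0, 110.9]
force: [5.0, -0.9, -23.8]
grip_width: 0.0488
```

```bash
python3 -c "
from rig import env
s=env.read_state();print(s['ft_torque'],s['force'],s['orientation'],s['grip_width'])"
```

```text
[-3.17968315e-04 -1.11412400e+00 -1.40949619e-01] [  5.04015069  -0.87655123 -23.84712225] [-1.79730228e+02 -2.24617214e-02  1.10857708e+02] 0.048779587417141036
```

The torque is only about 0.14 N m after 0.2 rad, which matches light friction, so anticlockwise loosens it. I'm continuing that way.

Call:
step_arm:
  targets:
    - [0, 0, -0.0004, 0.08]
    - [0, 0, -0.0004, 0.16]
    - [0, 0, -0.0004, 0.25]
    - [0, 0, -0.0004, 0.34]
    - [0, 0, -0.0004, 0.43]
    - [0, 0, -0.0004, 0.52]
    - [0, 0, -0.0004, 0.61]
    - [0, 0, -0.0004, 0.7]
    - [0, 0, -0.0004, 0.79]
    - [0, 0, -0.0004, 0.88]
    - [0, 0, -0.0004, 0.96]
    - [0, 0, -0.0004, 0.96]

```text
clock: 5.78
tool_pos: [0.4285, 0.0703, 0.0936]
orientation: [-179.6, -0.1, 165.9]
force: [-5.1, -6.9, 2.8]
grip_width: 0.0483
```

```bash
python3 -c "
from rig import env
s=env.read_state();print(s['ft_torque'],s['force'],s['orientation'],s['grip_width'])"
```

```text
[-1.18278118  0.83215687  0.05948759] [-5.08946466 -6.88580276  2.82385256] [-1.79578844e+02 -1.34290204e-01  1.65869840e+02] 0.048295335594094886
```

Call:
step_arm:
  targets:
    - [0, 0, 0, 0]
    - [0, 0, 0, 0]
    - [0, 0, 0, 0]
    - [0, 0, 0.06, 0]
    - [0, 0, 0.12, 0]
    - [0.03, 0, 0.17, 0.1]
    - [0.08, 0.005, 0.17, 0.2]
    - [0.13, 0.01, 0.17, 0.31]
    - [0.15, 0.012, 0.16, 0.31]
    - [0.15, 0.012, 0.16, 0.31]
    - [0.15, 0.012, 0.16, 0.31]
  fingers: 1

```text
clock: 7.15
tool_pos: [0.5777, 0.0823, 0.2536]
orientation: [-179.6, -0.2, -176.4]
force: [-0.7, 0.2, 0.8]
grip_width: 0.0855
```

Run:
```python
from h import *
s=save("wrist","w2"); print(s["q"].round(1),s["tool_pos"],s["force"]); print(proj("w2",[.43,.07,.126]),proj("w2",[.588,.082,.092]))
```

```text
[-11.2  24.1  -2.6  94.5   1.6  61.6  79.3] [0.57773883 0.08228154 0.25364784] [-0.72367085  0.2300812   0.84321379]
[317.50648293   0.67339759] [320.75714858 191.63916624]
```

View pics/w2.png

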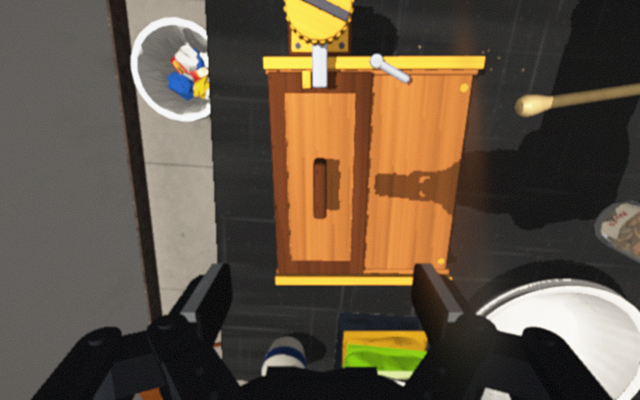

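The pointer has turned. The ridge top is centred at (320,187), about where I expected it.

Run:
```python
from h import *
for u,v,z in [(320,187,.092),(263,63,.06),(485,63,.06),(276,281,.06),(451,281,.06)]: print(px("w2",u,v,z).round(4))
```

```text
[0.5832 0.0809 0.092 ]
[0.4702 0.0178 0.06  ]
[0.4567 0.2338 0.06  ]
[0.7156 0.0347 0.06  ]
[0.7012 0.2481 0.06  ]
```

Call:
step_arm:
  targets:
    - [0.008, -0.001, -0.05, 0]
    - [0.008, -0.001, -0.1, 0]
    - [0.008, -0.001, -0.15, 0]
    - [0.008, -0.001, -0.175, 0]
    - [0.008, -0.001, -0.187, 0]
    - [0.008, -0.001, -0.187, 0]

```text
clock: 7.95
tool_pos: [0.5856, 0.0814, 0.0674]
orientation: [-179.6, -0.1, -176.4]
force: [0.0, 0.2, 0.4]
grip_width: 0.0853
```

Call:
step_arm:
  targets:
    - [0, 0, 0, 0]
    - [0, 0, 0, 0]
    - [0, 0, 0, 0]
    - [0, 0, 0, 0]
    - [0, 0, 0, 0]
    - [0, 0, 0, 0]
    - [0, 0, 0, 0]
  fingers: 0
  squeeze: 60

```text
clock: 8.82
tool_pos: [0.5858, 0.081, 0.0678]
orientation: [-179.6, -0.1, -176.4]
force: [-2.1, -1.7, 6.3]
grip_width: 0.0128
```

Call:
step_arm:
  targets:
    - [-0.001, 0.012, 0, 0]
    - [-0.0017, 0.025, 0, 0]
    - [-0.0025, 0.038, 0, 0]
    - [-0.0034, 0.051, 0, 0]
    - [-0.0043, 0.064, 0, 0]
    - [-0.0051, 0.077, 0, 0]
    - [-0.006, 0.09, 0, 0]
    - [-0.0067, 0.1, 0, 0]
    - [-0.0072, 0.107, 0, 0]
    - [-0.0074, 0.111, 0, 0]
    - [-0.0074, 0.111, 0, 0]

```text
clock: 10.2
tool_pos: [0.5785, 0.1926, 0.0679]
orientation: [-179.6, -0.1, -176.3]
force: [1.9, -3.5, 1.2]
grip_width: 0.013
```

Call:
step_arm:
  targets:
    - [0.0003, -0.004, 0, 0]
    - [0.0005, -0.007, 0, 0]
    - [0.0005, -0.0075, 0, 0]
    - [0.0005, -0.0075, 0, 0]

```text
clock: 10.7
tool_pos: [0.5791, 0.1847, 0.0679]
orientation: [-179.6, -0.1, -176.4]
force: [1.9, -3.5, 1.3]
grip_width: 0.0128
```

Call:
step_arm:
  targets:
    - [0, 0, 0, 0]
    - [0, 0, 0, 0]
    - [0, 0, 0, 0]
    - [0, 0, 0.05, 0]
    - [0, 0, 0.11, 0]
    - [0, 0, 0.17, 0]
    - [-0.03, 0, 0.19, 0]
    - [-0.03, 0, 0.19, 0]
  fingers: 1

```text
clock: 11.7
tool_pos: [0.5483, 0.1855, 0.2601]
orientation: [-179.7, 0.1, -176.3]
force: [0.6, 0.4, -1.2]
grip_width: 0.0855
```

Run:
```python
from h import *
s=save("wrist","w3"); print(s["q"].round(1),s["tool_pos"],s["force"])
```

```text
[-22.4  23.3  -1.6  94.9   1.1  61.9  69.2] [0.54825634 0.18549974 0.26011856] [ 0.62694051  0.395659   -1.19098761]
```

View pics/w3.png

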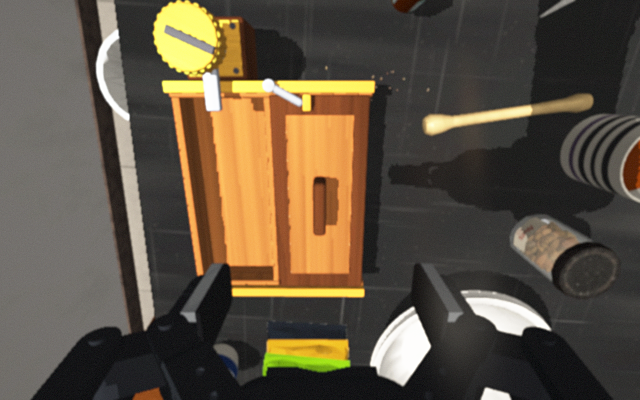

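The lid stays open with the pawl behind the rib at about (300,102). The pestle runs from (424,124) to (592,102).

Run:
```python
from h import *
a=px("w3",426,124,.0125);b=px("w3",592,102,.0125); d=b-a
print(a,b,(a+b)/2,np.linalg.norm(d),np.degrees(np.arctan2(d[1],d[0])))
for u,v,z in [(181,94,.05),(273,94,.05),(199,283,.05),(278,283,.05),(320,207,.092)]: print(px("w3",u,v,z).round(4))
```

```text
[0.49279638 0.30711996 0.0125    ] [0.45537025 0.49639172 0.0125    ] [0.47408331 0.40175584 0.0125    ] 0.1929365493253184 101.18523458257037
[0.4762 0.032  0.05  ]
[0.47  0.129 0.05 ]
[0.7079 0.0369 0.05  ]
[0.701  0.1389 0.05  ]
[0.578  0.1859 0.092 ]
```

Call:
step_arm:
  targets:
    - [-0.01, 0.03, 0, -0.18]
    - [-0.02, 0.06, 0, -0.36]
    - [-0.03, 0.09, 0, -0.54]
    - [-0.04, 0.12, 0, -0.72]
    - [-0.05, 0.15, 0, -0.9]
    - [-0.06, 0.18, -0.02, -1.08]
    - [-0.074, 0.215, -0.05, -1.26]
    - [-0.074, 0.215, -0.08, -1.44]
    - [-0.074, 0.215, -0.1, -1.44]
    - [-0.074, 0.215, -0.1, -1.44]
    - [-0.074, 0.215, -0.1, -1.44]

```text
clock: 13.12
tool_pos: [0.4753, 0.4001, 0.1588]
orientation: [-179.6, 0.0, 101.2]
force: [-0.3, -1.0, 0.1]
grip_width: 0.0854
```

Run:
```python
from h import *
s=save("wrist","w4"); print(s["q"].round(1),s["tool_pos"],s["orientation"]); print(proj("w4",[.474,.4,.0125]))
```

```text
[-53.9  33.4  15.5  96.3 -11.   52.2 -22.8] [0.47529882 0.40011817 0.15882282] [-1.79611885e+02  6.45673967e-03  1.01174091e+02]
[320.75123081 186.55471462]
```

View pics/w4.png

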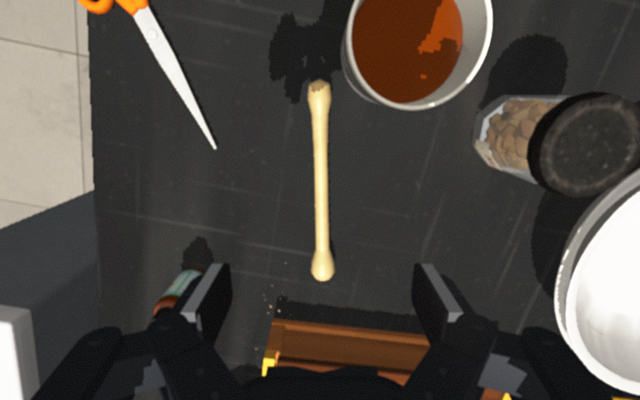

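The pestle's ends are at (319,84) and (322,280), so it lies centred under the tool and in line with it. I'm going down to grip it.

Call:
step_arm:
  targets:
    - [-0.001, 0, -0.05, 0.0]
    - [-0.001, 0, -0.1, 0.0]
    - [-0.001, 0, -0.135, 0.0]
    - [-0.001, 0, -0.149, 0.0]
    - [-0.001, 0, -0.154, 0.0]
    - [-0.001, 0, -0.154, 0]

```text
clock: 13.92
tool_pos: [0.4752, 0.4007, 0.0064]
orientation: [-179.7, -0.1, 101.2]
force: [-0.1, -0.3, -0.4]
grip_width: 0.0855
```

Call:
step_arm:
  targets:
    - [0, 0, 0, 0]
    - [0, 0, 0, 0]
    - [0, 0, 0, 0]
    - [0, 0, 0, 0]
    - [0, 0, 0, 0]
    - [0, 0, 0, 0]
    - [0, 0, 0, 0]
  fingers: 0
  squeeze: 50

```text
clock: 14.8
tool_pos: [0.4752, 0.4008, 0.007]
orientation: [-179.7, -0.1, 101.2]
force: [-0.6, -0.6, 5.9]
grip_width: 0.0229
```

Call:
step_arm:
  targets:
    - [0, 0, 0.02, 0]
    - [0, 0, 0.06, 0]
    - [0, 0, 0.11, 0]
    - [0, 0, 0.16, 0]
    - [0, -0.03, 0.193, 0.1]
    - [0.02, -0.06, 0.193, 0.25]
    - [0.04, -0.1, 0.193, 0.4]
    - [0.06, -0.14, 0.193, 0.56]
    - [0.08, -0.18, 0.193, 0.72]
    - [0.1, -0.22, 0.193, 0.88]
    - [0.11, -0.26, 0.193, 1.04]
    - [0.114, -0.29, 0.193, 1.2]

```text
clock: 16.3
tool_pos: [0.5893, 0.1082, 0.1995]
orientation: [-179.7, -0.1, 170.1]
force: [-0.4, -0.2, -2.2]
grip_width: 0.0227
```

Call:
step_arm:
  targets:
    - [0, -0.015, 0, 0.1]
    - [0, -0.0267, 0, 0.2]
    - [0, -0.0267, -0.03, 0.239]
    - [0, -0.0267, -0.07, 0.239]
    - [0, -0.0267, -0.09, 0.239]
    - [0, -0.0267, -0.09, 0.239]

```text
clock: 17.05
tool_pos: [0.5878, 0.0812, 0.1077]
orientation: [-179.6, -0.4, -176.2]
force: [-0.2, 0.3, -3.7]
grip_width: 0.0227
```

Run:
```python
from h import *
s=save("wrist","w5"); print(s["q"].round(1),s["tool_pos"],s["orientation"],s["force"])
```

```text
[ -9.6  33.8  -4.6 103.    4.2  43.8  77.4] [0.58781734 0.08117423 0.10773465] [-179.64223854   -0.3656634  -176.17918712] [-0.21642542  0.32733373 -3.65412321]
```

View pics/w5.png

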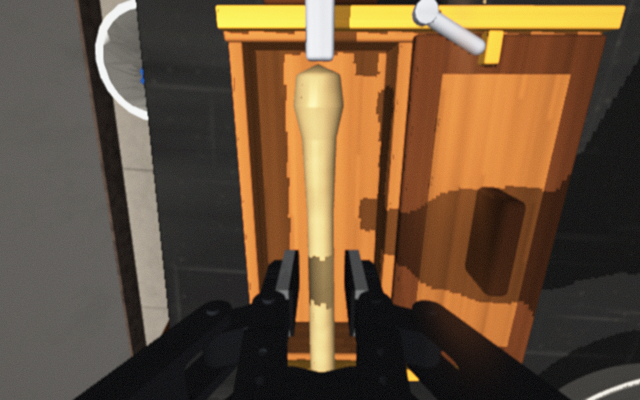

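The rod lies along the compartment. The foot's tip at (320,58) is close to the rod's -x end at (318,66), so I'll check that clearance.

Run:
```python
from h import *
print("foot",px("w5",320,58,.078),px("w5",320,58,.07),"rodend",px("w5",318,66,.113))
print("inner rim",px("w5",242,42,.05),px("w5",410,40,.05))
```

```text
foot [0.48837113 0.0744793  0.078     ] [0.4875575  0.07435109 0.07      ] rodend [0.4949157  0.07443042 0.113     ]
inner rim [0.48007954 0.02892448 0.05      ] [0.47277553 0.12461772 0.05      ]
```

Call:
step_arm:
  targets:
    - [0.003, 0, 0, 0]
    - [0.004, 0, -0.02, 0]
    - [0.004, 0, -0.045, 0]
    - [0.004, 0, -0.065, 0]
    - [0.004, 0, -0.078, 0]
    - [0.004, 0, -0.085, 0]
    - [0.004, 0, -0.087, 0]
    - [0.004, 0, -0.087, 0]

```text
clock: 18.1
tool_pos: [0.5931, 0.0815, 0.0225]
orientation: [-179.7, -0.2, -176.2]
force: [-0.2, 0.6, -3.0]
grip_width: 0.0226
```

Call:
step_arm:
  targets:
    - [0, 0, -0.002, 0]
    - [0, 0, -0.004, 0]
    - [0, 0, -0.005, 0]
    - [0, 0, -0.006, 0]
    - [0, 0, -0.006, 0]

```text
clock: 18.73
tool_pos: [0.5931, 0.0815, 0.017]
orientation: [-179.7, -0.2, -176.2]
force: [-1.7, -0.8, 3.5]
grip_width: 0.0229
```

The rod is on the floor: the vertical force went from -3 to +3.5 N. I'm opening the fingers partway to let go.

Call:
step_arm:
  targets:
    - [0, 0, 0, 0]
    - [0, 0, 0, 0]
    - [0, 0, 0, 0]
    - [0, 0, 0.01, 0]
    - [0, 0, 0.03, 0]
    - [0, 0, 0.07, 0]
    - [0, 0, 0.12, 0]
    - [0, 0.03, 0.17, 0]
    - [-0.03, 0.05, 0.22, 0]
    - [-0.03, 0.05, 0.24, 0]
    - [-0.03, 0.05, 0.24, 0]
  fingers: 0.5

```text
clock: 20.1
tool_pos: [0.5637, 0.1319, 0.2594]
orientation: [-179.7, 0.1, -176.2]
force: [-0.5, 0.5, -0.2]
grip_width: 0.0427
```

Run:
```python
from h import *
s=save("wrist","w6"); save("scene","scene2"); a=cv2.imread("pics/w6.png");b=cv2.imread("pics/scene2.png")[120:360,200:520]
b=cv2.resize(b,(533,400)); cv2.imwrite("pics/fin.png",np.vstack([cv2.resize(a,(480,300)),cv2.resize(b,(480,300))]))
print(s["tool_pos"],s["force"])
```

```text
[0.56374623 0.13185254 0.25940593] [-0.4811499   0.5282913  -0.19413349]
```

View pics/fin.png

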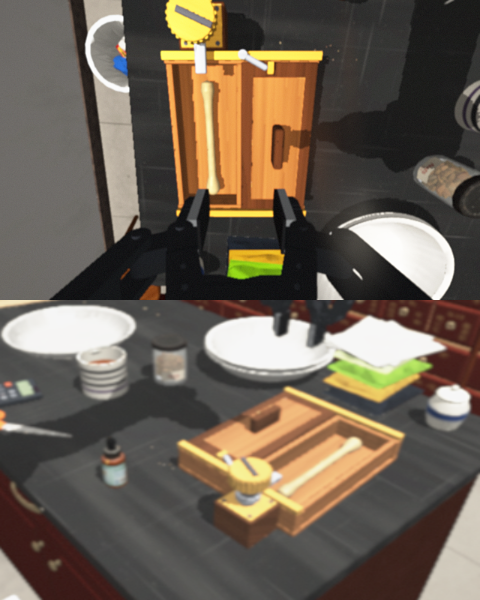

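The pestle lies flat in the compartment, the lid is held open, the bystanders haven't moved and the arm is clear. I'm handing in.

```bash
python3 -c "
from rig import env
print(env.finish_job())"
```

```text
the job is handed in; nothing more can be done
None
```

The pestle is lying flat in the compartment with the lid held open, and I handed the job in at about 20 s on the robot's clock.

- **Lock:** the knob loosened anticlockwise, with only light friction. I turned it about 1.16 rad.
- **Lid:** I slid it about 0.112 m, past the catch, and eased it back to about 0.104 m. After easing back, the sideways force still read -3.5 N, so it did not show whether the catch was holding. The lid stayed open when I let go, and the pictures show the pawl behind its rib.
- **Pestle:** I lowered it until it touched the floor (vertical force from -3 to +3.5 N) before letting go.
- **Last pictures:** the mug, jar and bottle look where they were, by eye only. The gripper is clear, with its force reading close to zero.

No check failed. The highest force I read was about 24 N at the wrist, while turning the knob. The hand-in gives no verdict.

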